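Fill the tray and sweep the rim

TASK

Fill the empty compartment of the plywood tray with the loose wood offcut that fits it: lay it flat, lengthwise across the tray, so that nothing stands above the rim. Then check the tray by running its sweep bar by the knob all the way along the rim, from the end over the screw boxes to the opposite end. Leave the other offcut where it lies.

Things in the scene. Friction and masses are not known exactly. Their poses are not given: they have to be found in the camera images.
- tray: Open plywood tray, fixed to the bench, 206 (x) x 156 (y) x 54 mm high; origin at the centre of its underside, x along its length (its -x end is the end nearer the robot), z up. Walls and floor are 8 mm thick, so the inner floor is at z = 8 mm and the rim at z = 54 mm. A 6 mm wide divider, 50 mm high, lies across it at x = -4 mm. The near compartment (x from -95 to -7 mm, centre x = -51 mm, y from -70 to 70 mm) is empty; the far one holds two screw boxes, lying below the rim.
- short_offcut_mid (a point): Centre of the short, thick softwood offcut, square in section: 38 (x) x 120 (y) x 38 mm (z), about 0.08 kg, loose on the bench, lying with its z up. It fits the empty compartment with its length (y) along the tray's y.
- thin_offcut: The other softwood offcut, 40 (x) x 150 (y) x 19 mm, origin at the centre of its underside, loose on the bench: too long for the compartment. To be left alone.
- sweep_bar (a joint): Travel in m of the aluminium sweep bar along the tray: 0 at the far (+x) end, 0.19 at the stop at the near (-x) end. Anything that stands more than 3 mm above the rim blocks it. It slides with about 1.5 N and stays where it is left. The bar is 20 mm wide (x) and 172 mm long (y), 57 to 65 mm above the tray's underside.
- sweep_knob (a point): Centre of the top of the round wooden knob on the middle of the sweep bar: 24 mm in diameter, 42 mm high, top at 107 mm above the tray's underside, bar's top 42 mm below this point. Moves with the bar; at travel q it stands at x = 95 mm - q, y = 0 in the tray's frame.
Not all that is in view belongs to the job. Of the things that look like the part that bears short_offcut_mid, the larger one is meant.

How it is judged:
By the outcome, as a careful person would: the job done as asked, in the order asked, and still so for the second after the job is handed in, with the robot touching nothing.
It also fails if it takes over 48 s, if anything falls off the work surface, if the arm or the gripper's body presses on something with over 40 N, if the wrist force passes 120 N, or if a joint passes its speed limit or range.

ROBOT

A 6-joint arm with a two-finger parallel gripper is mounted at the origin on a cart in front of the work surface, level with it; the furniture and walls round the work are solid. World frame = base frame: x ahead of the robot, y to its left, z up, the work surface at z = 0. Lengths are in m, angles in rad, forces in N, time in s.
With the tool pointing down it reaches from about 0.25 to 0.725 m from the base axis. Payload 4 kg.
Tool frame: the origin (TCP) lies at the very end of the fingers, on their centre line; the grasp point (between the pads) lies 19 mm behind it; z points along the fingers, y is the line along which they close (so a half turn about z gives the same grasp; the last joint's range is limited). The gripper opens to 85 mm and grips with 20 to 120 N. Pads are 22 mm wide; open, the fingers measure 114 mm over their backs; the gripper's body (76 mm by 85 mm) begins 54 mm behind the grasp point. The pads swing forward as they close: fully open they stand 13 mm farther back than shut.
Start: joints at [1.12, 0.241, 0.005, 1.335, 0, 1.571], TCP at [0.218, 0.45, 0.195] pointing down, gripper open.
Joint ranges: [-2.72, 2.72], [-1.05, 1.87], [-1.09, 1.28], [-1.99, 2.15], [-1.42, 1.44], [-3.14, 3.14]. Speed limits (rad/s): [2.79, 2.79, 3.14, 3.14, 3.14, 3.14].

INTERFACE

Orientations are given as a unit quaternion [x, y, z, w].
In Python, from workcell import bot, vision, workorder gives the robot as it stands.
- The arm moves only by the shell command python3 -m creep 'ROWS' [OPENING]. ROWS is JSON, a list of rows, each a list of 2 entries, a list of its own where there are three numbers: the shift along the tool's x, y, z in mm, then the turn, a rotation vector about the tool's x, y, z in rad. In form: [[[dx, dy, dz], [wx, wy, wz]], ...]. A call has 1 to 12 rows; each row shifts and turns the commanded pose from where the row before left it, along the tool's axes as they then stand; what a row does not reach is not made up. A row lasts 1/8 s, in which the tool goes at most 62.5 mm and 10.7 degrees, less where a joint would pass 70% of its speed; a pose out of reach is approached as far as the arm can. A call is refused whole if a number of a shift passes 62.5 or a number of a turn 0.188, either way. A call with a gripper value outside its range is refused whole. OPENING is the finger opening in mm, from 0 to 85.4, set as the call begins (- or left out, the last holds). The fingers move at their own pace and stop on an object; the grip force is fixed at half the most. Time passes only in rows, so rows that do not move let the fingers close. It gives the time, the measured TCP pose, the force, the opening and the grip force at its end, in the units of the state.
- bot.get_obs(): the state, without advancing time (a new reading comes with each control period).
- vision.camera(name): name is "scene" or "top" or "wrist"; returns a dict with "image" (420x560x3 uint8, blue, green, red), "z_map" (420x560 float32, m along the optical axis (not along the pixel's ray), 0 where there is no reading), "K" (3x3 intrinsics, pixels), "rvec" (rotation vector, rad) and "tvec" (3), from world to camera coordinates, as OpenCV has them; the wrist camera has in their place "tool_from_camera" (4x4, takes a point from camera to tool coordinates, whose origin is the TCP and whose axes are the flange's). Camera axes: x right, y down, z forward; pixel columns grow to the right and rows downward; lengths in m; the calibration is good to about 2 mm. A picture is of the moment at which its call begins: read the wrist's pose just before it.
- workorder.job_done(): hands the job in; it is judged then, once.
Trained networks look in a picture, given as the dict that the camera call returned (one of the last four; its "shot" number tells which), for a name from the list of things; names that differ only in an ending like _2 or _b are one class to them, and where a whole thing is asked for, a point or a joint stands for the part that bears it (a point fixed in the world has none). Each returns a list of dicts, best first, with "score" (0 to 1); they miss things now and then, are a little off and sometimes report something else, mostly with a low value. They report only what shows in the picture. A call takes as long as a camera call. They do not tell look-alikes from the thing itself.
- vision.spot_in(picture, query): "position" ([column, row] in pixels, amid what is visible of it).
- vision.place_of(picture, query): "position" ([column, row] in pixels: a listed point, or the origin of a listed thing).
The state is a dict: "clock": time; "joint_pos": joint angles; "joint_vel": joint speeds; "tau": joint torques, N m; "eef_pos": TCP position; "tool_rot": TCP orientation; "ft_force": force on the tool from outside, world axes, zero at the start; "ft_torque": the same for the moment, N m; "grip_width": finger opening in m; "grasp_force": force on a finger pad.
Only numpy, scipy, OpenCV 4.12 (cv2) and the standard library are available. Lean on these libraries where they do the work, as an engineer would, in place of code of your own. Each camera call takes 0.05 s, during which the arm holds its last target. There are 200 camera calls.

## Working session

There is one attempt and no reset: what is moved stays moved. The work goes in short steps, Python scripts to look and compute and a shell command to move; the robot and the scene stay as the last step left them, time stands still between calls to the robot, and variables do not carry over. Pictures are saved under pics/ and viewed, at most 10 in all, crops included, and the job is handed in when it is done.

```bash
mkdir -p pics; cat > h.py <<'E'
import numpy as np, cv2
from workcell import bot, vision, workorder
from scipy.spatial.transform import Rotation as R
def ext(c):
    if 'rvec' in c:
        Rm=cv2.Rodrigues(np.array(c['rvec'],float))[0]; t=np.array(c['tvec'],float).ravel()
        return Rm.T, -Rm.T@t
    o=c['obs']; T=np.array(c['tool_from_camera']); Rt=R.from_quat(o['tool_rot']).as_matrix()
    return Rt@T[:3,:3], Rt@T[:3,3]+np.array(o['eef_pos'])
def cam(n):
    o=bot.get_obs(); c=vision.camera(n); c['obs']=o; return c
def cloud(c):
    A,b=ext(c); z=c['z_map']; K=np.array(c['K']); v,u=np.mgrid[:z.shape[0],:z.shape[1]]
    P=np.stack([(u-K[0,2])/K[0,0]*z,(v-K[1,2])/K[1,1]*z,z],-1)@A.T+b
    P[z==0]=np.nan; return P
def at(c,px,zw):
    A,b=ext(c); K=np.array(c['K']); d=A@np.array([(px[0]-K[0,2])/K[0,0],(px[1]-K[1,2])/K[1,1],1])
    return b+d*(zw-b[2])/d[2]
E
python3 - <<'E'
from h import *
print(bot.get_obs())
for n in ['top','scene']:
    c=cam(n); cv2.imwrite(f'pics/{n}1.png',c['image']); P=cloud(c)
    for q in ['tray','short_offcut_mid','thin_offcut','sweep_bar','sweep_knob']:
        for d in vision.place_of(c,q)[:4]:
            p=np.round(d['position']).astype(int); print(n,q,round(d['score'],2),p,np.round(P[min(max(p[1],0),419),min(max(p[0],0),559)],3))
E
```

```text
{'clock': 0.0, 'joint_pos': array([ 1.12003066e+00,  2.41407662e-01,  3.68779300e-03,  1.33518701e+00,
       -7.89865268e-06,  1.57076477e+00]), 'joint_vel': array([ 0.00026248,  0.00041505, -0.00094368,  0.00053965, -0.0010213 ,
        0.00059373]), 'tau': array([ 1.68877799e-03, -3.72314823e+01,  2.52410674e+01,  1.69034873e-02,
       -2.08711469e-05, -6.13941580e-06]), 'eef_pos': array([0.21751585, 0.449407  , 0.19450179]), 'tool_rot': array([ 2.23464022e-01,  9.74711607e-01, -1.02946641e-03, -2.31999580e-04]), 'ft_force': array([-0.3573437 , -0.93485102,  0.60499197]), 'ft_torque': array([-0.0138277 ,  0.05425145, -0.00038247]), 'grasp_force': 0.0, 'grip_width': 0.08528305072171694}
top tray 0.87 [190 211] [ 0.56  -0.113  0.029]
top short_offcut_mid 0.77 [311 261] [ 0.444 -0.372  0.038]
top short_offcut_mid 0.69 [373 248] [ 0.468 -0.51   0.027]
top thin_offcut 0.8 [297 201] [ 0.577 -0.348  0.015]Traceback (most recent call last):
  File "<stdin>", line 6, in <module>
ValueError: it knows: short_offcut_mid, sweep_knob, thin_offcut, tray
```

```bash
python3 - <<'E'
from h import *
ims=[]
for n in ['top','scene']:
    c=cam(n); P=cloud(c); np.save(f'{n}.npy',P); ims.append(c['image'])
    for q in ['tray','short_offcut_mid','thin_offcut','sweep_knob']:
        for d in vision.place_of(c,q)[:4]:
            p=np.round(d['position']).astype(int); print(n,q,round(d['score'],2),p,np.round(P[min(max(p[1],0),419),min(max(p[0],0),559)],3))
cv2.imwrite('pics/a_top.png',cv2.resize(ims[0],(800,600))); cv2.imwrite('pics/a_scene.png',cv2.resize(ims[1],(800,600)))
P=np.load('top.npy'); 
# short offcut top faces
for (u,v),z in [((311,261),.038),((373,248),.027),((297,201),.019)]:
    m=(np.abs(P[...,2]-P[v,u,2])<.005).astype(np.uint8); k,l=cv2.connectedComponents(m)
    Q=P[l==l[v,u]][:,:2]; print(u,v,len(Q),P[v,u,2],cv2.minAreaRect((Q*1000).astype(np.float32)))
E
```

```text
top tray 0.72 [190 215] [ 0.553 -0.109  0.009]
top short_offcut_mid 0.98 [311 264] [ 0.438 -0.372  0.039]
top short_offcut_mid 0.93 [375 250] [ 0.463 -0.515  0.026]
top thin_offcut 0.92 [299 203] [ 0.572 -0.352  0.017]
top sweep_knob 0.82 [187 161] [ 0.654 -0.122  0.105]
scene tray 0.72 [217 215] [ 0.555 -0.13   0.01 ]
scene short_offcut_mid 0.84 [268 280] [ 0.436 -0.382  0.04 ]
scene short_offcut_mid 0.77 [335 308] [ 0.462 -0.521  0.027]
scene thin_offcut 0.58 [293 247] [ 0.561 -0.353  0.021]
scene sweep_knob 0.69 [239 160] [ 0.661 -0.117  0.108]
311 261 976 0.036028912937311364 ((444.5260314941406, -370.49395751953125), (119.6728286743164, 37.944236755371094), 81.87638092041016)
373 248 477 0.025835136733934005 ((467.9894104003906, -518.7037963867188), (27.60176658630371, 84.90991973876953), 50.504581451416016)
297 201 1186 0.019607442673968523 ((567.928955078125, -343.1556396484375), (148.15682983398438, 40.13424301147461), 89.58419036865234)
```

View pics/a_top.png

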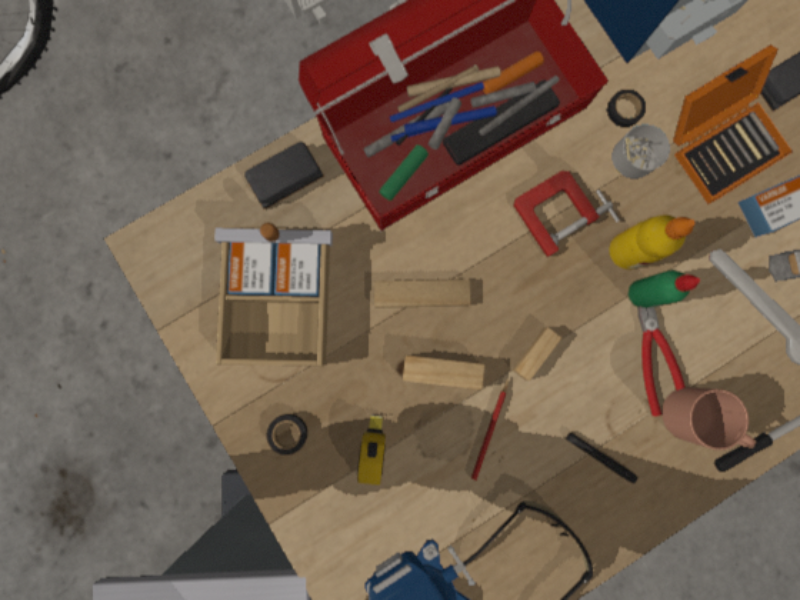

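View pics/a_scene.png

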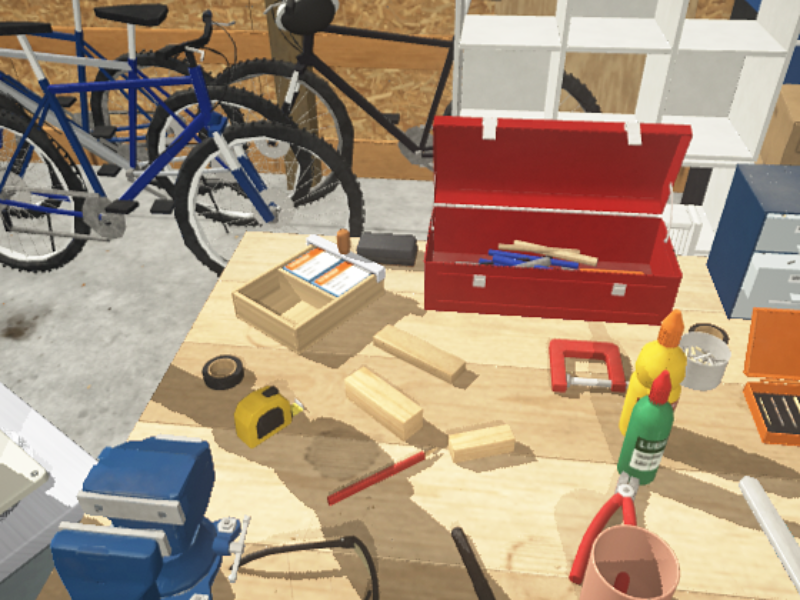

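The pieces that look like the offcut are at (311,262) in the top view, about 120x38 mm and 38 mm high, and at (375,250), about 85x28 mm and 26 mm high. The first is the larger and matches the given size. The thin offcut is at (298,202), and the tray is around (190,213) with its bar at the far end. Next I'll crop for confirmation and fit the tray.

```bash
python3 - <<'E'
from h import *
c=cam('top'); im=c['image']; cv2.imwrite('pics/crop.png',cv2.resize(im[180:300,240:420],(720,480),interpolation=cv2.INTER_CUBIC))
for n in ['top','scene']:
    P=np.load(n+'.npy'); X,Y,Z=np.moveaxis(P,-1,0)
    roi=(X>.4)&(X<.75)&(Y>-.24)&(Y<.02)
    m=roi&(Z>.048)&(Z<.06)&(X<.63); Q=(P[m][:,:2]*1000).astype(np.float32); print(n,len(Q),np.median(P[m][:,2]),cv2.minAreaRect(Q),np.percentile(Q,[0.5,99.5],axis=0))
    m=roi&(Z>.061)&(Z<.075)&(X>.6); Q=(P[m][:,:2]*1000).astype(np.float32); print('bar',len(Q),cv2.minAreaRect(Q))
    m=roi&(Z>.095)&(Z<.115); print('knob',m.sum(),P[m].mean(0),P[m].min(0),P[m].max(0))
E
```

```text
top 2559 0.05082580488516142 ((547.95849609375, -116.06527709960938), (156.41053771972656, 168.97804260253906), 87.42304992675781) [[ 462.88290466 -196.09140305]
 [ 629.55656555  -37.26830715]]
bar 656 ((654.122314453125, -121.12129211425781), (171.30491638183594, 20.92022705078125), 87.45995330810547)
knob 119 [ 0.66073126 -0.13189355  0.10404418] [ 0.64302441 -0.23995145  0.09538124] [ 0.74994834 -0.11110204  0.10973889]
scene 1660 0.05281817841083791 ((548.3013305664062, -118.95950317382812), (161.3204345703125, 170.54698181152344), 87.36978912353516) [[ 462.62992767 -200.06153824]
 [ 629.46862762  -39.51948353]]
bar 366 ((655.508544921875, -124.4220962524414), (173.23179626464844, 23.72174835205078), 87.76271057128906)
knob 74 [ 0.65376538 -0.12884269  0.10431748] [ 0.64293001 -0.23952174  0.09506732] [ 0.74583972 -0.11627821  0.11092315]
```

View pics/crop.png

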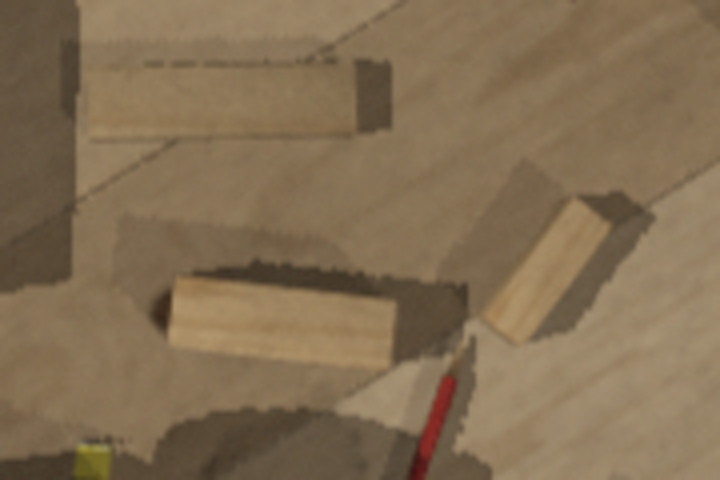

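```bash
python3 -m creep '[[[0,0,0],[0,0,0.17]],[[0,0,0],[0,0,0.17]]]' 85 | tail -c 600; python3 -c "
from h import *
o=bot.get_obs();print(o['eef_pos'],R.from_quat(o['tool_rot']).as_matrix(),o['joint_pos'])"
```

```text
clock: 1.0
eef_pos: [0.2178, 0.4501, 0.1954]
tool_rot: [0.388, 0.922, 0.0, 0.0]
ft_force: [0.9, -1.0, 0.2]
grip_width: 0.0853
grasp_force: 0.0
[0.21784567 0.45005249 0.19542359] [[-6.99264180e-01  7.14863348e-01  2.99102571e-05]
 [ 7.14863348e-01  6.99264177e-01  5.94341846e-05]
 [ 2.15721489e-05  6.29419429e-05 -9.99999998e-01]] [ 1.11999468e+00  2.40540468e-01  4.96695584e-03  1.33515629e+00
 -1.02745050e-06  1.91642334e+00]
```

The crop confirms it: the larger square-section piece in the lower middle (top view ≈(311,262)) is the one meant. The smaller piece on the right is the decoy, and the flat one above is the thin offcut. Moving there now.

```bash
python3 -m creep '[[[0,0,0],[0,0,0.183]],[[0,0,0],[0,0,0.183]],[[0,0,0],[0,0,0.183]],[[0,0,0],[0,0,0.183]],[[0,0,0],[0,0,0.183]],[[-46,20,0],[0,0,0]],[[-46,20,0],[0,0,0]],[[-46,20,0],[0,0,0]],[[-46,20,0],[0,0,0]],[[-46,20,0],[0,0,0]],[[-46,20,0],[0,0,0]],[[-46,20,0],[0,0,0]]]'
python3 -m creep '[[[-46,20,0],[0,0,0]],[[-46,20,0],[0,0,0]],[[-46,20,0],[0,0,0]],[[-46,20,0],[0,0,0]],[[-46,20,0],[0,0,0]],[[-46,20,0],[0,0,0]],[[-46,20,0],[0,0,0]],[[-46,20,0],[0,0,0]],[[-46,20,0],[0,0,0]],[[-46,20,0],[0,0,0]],[[0,0,0],[0,0,0]],[[0,0,0],[0,0,0]]]'
cat > meas.py <<'E'
from h import *
c=cam('wrist'); P=cloud(c); o=c['obs']; cv2.imwrite('pics/w1.png',c['image'])
ds=vision.place_of(c,'short_offcut_mid'); print([(d['score'],d['position']) for d in ds])
X,Y,Z=np.moveaxis(P,-1,0)
m=(np.hypot(X-.4445,Y+.3705)<.1)&(Z>.033)&(Z<.043)
Q=P[m]; r=cv2.minAreaRect((Q[:,:2]*1000).astype(np.float32)); print(len(Q),np.median(Q[:,2]),r)
print(o['eef_pos'],R.from_quat(o['tool_rot']).as_matrix().round(3).tolist(),o['joint_pos'].round(2))
E
python3 meas.py
```

```text
clock: 2.5
eef_pos: [0.3136, 0.1107, 0.1957]
tool_rot: [0.753, 0.658, 0.001, 0.0]
ft_force: [0.4, 0.6, 0.1]
grip_width: 0.0851
grasp_force: 0.0
clock: 4.0
eef_pos: [0.4491, -0.3702, 0.1949]
tool_rot: [0.753, 0.658, 0.0, -0.001]
ft_force: [-1.3, 0.4, -0.4]
grip_width: 0.0852
grasp_force: 0.0
[(0.93, [279.5, 190.8]), (0.76, [317.3, 297.9])]
3800 0.0382724863089092 ((446.4474182128906, -374.43646240234375), (120.55911254882812, 38.052371978759766), 81.89652252197266)
[ 0.44906551 -0.370188    0.19488136] [[0.135, 0.991, -0.001], [0.991, -0.135, 0.001], [0.001, -0.001, -1.0]] [-0.69  0.41  0.24  1.4   0.    1.02]
```

View pics/w1.png

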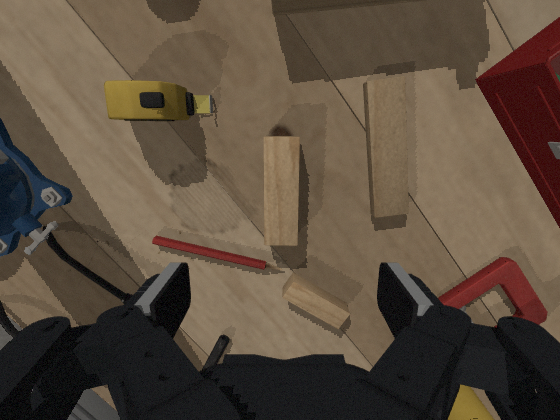

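The wrist view shows the target offcut at (281,190), with the fingers square to it and clearance on both sides. Descending to grip.

```bash
python3 -m creep '[[[-4.5,-2,30],[0,0,0]],[[0,0,40],[0,0,0]],[[0,0,40],[0,0,0]],[[0,0,40],[0,0,0]],[[0,0,25],[0,0,0]],[[0,0,16],[0,0,0]],[[0,0,0],[0,0,0]],[[0,0,0],[0,0,0]]]' 85
python3 -m creep '[[[0,0,0],[0,0,0]],[[0,0,0],[0,0,0]],[[0,0,0],[0,0,0]],[[0,0,0],[0,0,0]],[[0,0,0],[0,0,0]],[[0,0,0],[0,0,0]],[[0,0,0],[0,0,0]],[[0,0,0],[0,0,0]]]' 20
```

```text
clock: 5.1
eef_pos: [0.4479, -0.3753, 0.0059]
tool_rot: [0.753, 0.658, 0.0, 0.001]
ft_force: [-0.7, -0.7, 0.6]
grip_width: 0.0852
grasp_force: 0.0
clock: 6.1
eef_pos: [0.4469, -0.3748, 0.0044]
tool_rot: [0.753, 0.658, 0.0, -0.0]
ft_force: [0.9, -0.3, -0.6]
grip_width: 0.0201
grasp_force: 0.0
```

```bash
python3 - <<'E'
from h import *
c=cam('wrist'); cv2.imwrite('pics/w2.png',c['image'])
t=cam('scene'); cv2.imwrite('pics/s2.png',cv2.resize(t['image'][180:360,180:380],(800,600)))
E
```

```text
(no output)
```

View pics/w2.png

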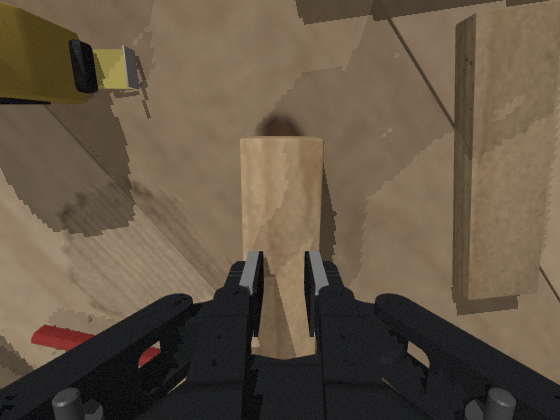

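View pics/s2.png

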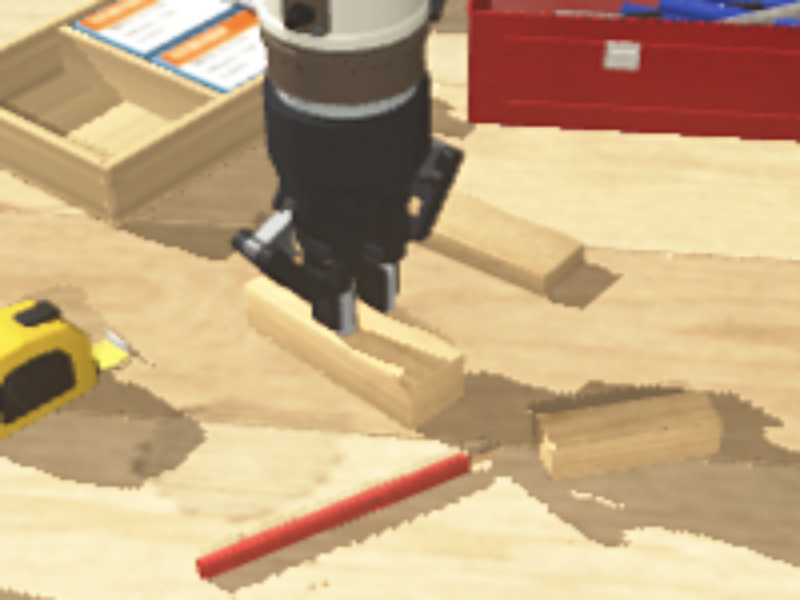

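The fingers closed to 20 mm without gripping. In both views the tips, at (250,255) and (318,255) in the wrist picture, seem to lie over the block's top. I'll check their actual height by depth.

```bash
python3 - <<'E'
from h import *
c=cam('wrist'); P=cloud(c); o=c['obs']
for p in [(252,258),(247,280),(318,258),(325,285),(283,200),(283,280),(283,345),(283,140)]: print(p,P[p[1],p[0]].round(4),c['z_map'][p[1],p[0]].round(4))
T=np.array(c['tool_from_camera']);print(T.round(3),o['eef_pos'],o['joint_pos'].round(3),o['grip_width'])
# project TCP into camera
q=np.linalg.inv(T)@[0,0,0,1]; K=np.array(c['K']); print((K@q[:3])[:2]/q[2],q)
for n in ['scene','top']:
    s=cam(n); Ps=cloud(s); A,b=ext(s); q=A.T@(o['eef_pos']-b); print(n,(np.array(s['K'])@q)[:2]/q[2],q[2])
    X,Y,Z=np.moveaxis(Ps,-1,0); m=(np.hypot(X-.4465,Y+.3745)<.075)&(Z>.03)&(Z<.15); print(np.histogram(Z[m],np.arange(.03,.155,.01)))
    if n=='scene':
        for p in [(340,325),(385,305),(335,300),(380,280),(430,370)]:
            u,v=180+p[0]//4,180+int(p[1]*.3); print(p,(u,v),Ps[v,u].round(3))
E
```

```text
(252, 258) [ 0.4353 -0.3633  0.0538] 0.1396
(247, 280) [ 0.4355 -0.3631  0.0751] 0.1191
(318, 258) [ 0.4642 -0.3671  0.0543] 0.1391
(325, 285) [ 0.4642 -0.3679  0.0772] 0.1173
(283, 200) [ 0.4519 -0.3428  0.038 ] 0.1488
(283, 280) [ 0.4463 -0.3839  0.038 ] 0.16
(283, 345) [ 0.4412 -0.4213  0.039 ] 0.1691
(283, 140) [ 0.4557 -0.3155  0.0391] 0.1404
[[-0.001 -0.964 -0.268  0.066]
 [ 1.    -0.    -0.     0.001]
 [-0.    -0.268  0.964 -0.179]
 [ 0.     0.     0.     1.   ]] [ 0.44691062 -0.37476251  0.00438668] [-0.698  0.548 -0.058  0.964  0.     1.008] 0.01984615270241328
[282.02723716 239.84349825] [-8.69548778e-04  1.57671234e-02  1.89874777e-01  1.00000000e+00]
scene [269.07158966 287.38984078] 0.9787979181513526
(array([511, 225,  73,  77,  71,  69, 165, 122, 164, 154, 245, 228]), array([0.03, 0.04, 0.05, 0.06, 0.07, 0.08, 0.09, 0.1 , 0.11, 0.12, 0.13,
       0.14, 0.15]))
(340, 325) (265, 277) [ 0.432 -0.378  0.049]
(385, 305) (276, 271) [ 0.458 -0.385  0.048]
(335, 300) (263, 270) [ 0.425 -0.379  0.073]
(380, 280) (275, 264) [ 0.457 -0.384  0.068]
(430, 370) (287, 291) [ 0.433 -0.43   0.041]
top [310.71245338 259.22694727] 0.9417275775810614
(array([235,  16,   0,   0,   0,   0,   6,   5,   9,  10,  54,   4]), array([0.03, 0.04, 0.05, 0.06, 0.07, 0.08, 0.09, 0.1 , 0.11, 0.12, 0.13,
       0.14, 0.15]))
```

Scene and wrist depth both put the fingertips about 40 mm behind the reported TCP, above the block. I'll rise clear, open, and measure the real tip position from the wrist depth.

```bash
python3 -m creep '[[[0,0,-30],[0,0,0]],[[0,0,-30],[0,0,0]],[[0,0,0],[0,0,0]],[[0,0,0],[0,0,0]]]' 20
cat > tips.py <<'E'
from h import *
c=cam('wrist'); P=cloud(c); o=c['obs']; Rt=R.from_quat(o['tool_rot']).as_matrix()
Q=(P-o['eef_pos'])@Rt; m=(np.abs(Q[...,0])<.02)&(np.abs(Q[...,1])<.06)&(P[...,2]>.046)
q=Q[m]; print(len(q),'max tool z L/R',np.percentile(q[q[:,1]<0][:,2],[95,99,100]),np.percentile(q[q[:,1]>0][:,2],[95,99,100]),o['grip_width'],'K',np.array(c['K']).ravel())
e=q[q[:,2]>np.percentile(q[:,2],97)]; print(e[:6].round(3).tolist())
s=cam('scene'); Ps=cloud(s); Qs=(Ps-o['eef_pos'])@Rt; m=(np.abs(Qs[...,0])<.02)&(np.abs(Qs[...,1])<.06)&(Ps[...,2]>.046); print('scene',np.sort(Qs[m][:,2])[-12:].round(3),o['eef_pos'])
E
python3 tips.py
python3 -m creep '[[[0,0,0],[0,0,0]],[[0,0,0],[0,0,0]],[[0,0,0],[0,0,0]],[[0,0,0],[0,0,0]],[[0,0,0],[0,0,0]],[[0,0,0],[0,0,0]],[[0,0,0],[0,0,0]]]' 85
python3 tips.py
```

```text
clock: 6.85
eef_pos: [0.4466, -0.3745, 0.0639]
tool_rot: [0.753, 0.658, -0.0, -0.0]
ft_force: [-0.3, -0.2, -0.5]
grip_width: 0.0204
grasp_force: 0.0
53423 max tool z L/R [-0.07357138 -0.04915617 -0.03503152] [-0.07366153 -0.04920018 -0.03520636] 0.020427681713816755 K [316.48755058   0.         283.47662063   0.         316.48755058
 213.56250218   0.           0.           1.        ]
[[0.01, -0.015, -0.042], [0.01, -0.015, -0.041], [0.009, -0.014, -0.04], [0.009, -0.014, -0.04], [0.01, -0.013, -0.042], [0.01, -0.013, -0.041]]
scene [-0.039 -0.039 -0.039 -0.039 -0.039 -0.039 -0.039 -0.038 -0.037 -0.037
 -0.037 -0.036] [ 0.44657019 -0.37450117  0.06387111]
clock: 7.82
eef_pos: [0.4469, -0.3748, 0.0644]
tool_rot: [0.753, 0.658, -0.0, 0.0]
ft_force: [-1.4, -0.1, -0.2]
grip_width: 0.0852
grasp_force: 0.0
38643 max tool z L/R [-0.06689592 -0.05495214 -0.04859446] [-0.06607938 -0.05470119 -0.04836378] 0.08517262260553421 K [316.48755058   0.         283.47662063   0.         316.48755058
 213.56250218   0.           0.           1.        ]
[[0.01, -0.048, -0.054], [0.01, -0.047, -0.055], [0.01, -0.047, -0.054], [0.01, -0.046, -0.056], [0.01, -0.046, -0.055], [0.01, -0.046, -0.055]]
scene [-0.054 -0.053 -0.053 -0.053 -0.053 -0.053 -0.052 -0.052 -0.051 -0.051
 -0.05  -0.047] [ 0.44690438 -0.37479105  0.06443907]
```

The measured tips sit about 36 mm behind the reported TCP with the fingers nearly shut, and about 50 mm behind it fully open. I'll work with that offset: lower so the real tips are about 8 mm above the bench at the 38 mm opening, which is a reported TCP z of about −31 mm.

```bash
python3 -m creep '[[[0,0,25],[0,0,0]],[[0,0,25],[0,0,0]],[[0,0,25],[0,0,0]],[[0,0,12],[0,0,0]],[[0,0,8],[0,0,0]],[[0,0,0],[0,0,0]]]' 85
python3 -m creep '[[[0,0,0],[0,0,0]],[[0,0,0],[0,0,0]],[[0,0,0],[0,0,0]],[[0,0,0],[0,0,0]],[[0,0,0],[0,0,0]],[[0,0,0],[0,0,0]],[[0,0,0],[0,0,0]]]' 20
```

```text
clock: 8.68
eef_pos: [0.4469, -0.3748, -0.0306]
tool_rot: [0.753, 0.658, -0.0, -0.0]
ft_force: [-0.1, -0.0, 0.8]
grip_width: 0.0849
grasp_force: 0.0
clock: 9.55
eef_pos: [0.4475, -0.3753, -0.0297]
tool_rot: [0.753, 0.658, 0.0, 0.001]
ft_force: [-0.4, 0.0, 5.6]
grip_width: 0.0372
grasp_force: 62.2
```

Gripped at 37 mm with 62 N. Lift, square to the tray, carry over and check.

```bash
python3 -m creep '[[[0,0,-25],[0,0,0]],[[0,0,-40],[0,0,0]],[[0,0,-40],[0,0,0]],[[0,0,0],[0,0,-0.096]],[[42,8,0],[0,0,0]],[[44,8.5,0],[0,0,0]],[[44,8.5,0],[0,0,0]],[[44,8.5,0],[0,0,0]],[[44,8.5,0],[0,0,0]],[[43.6,8.3,0],[0,0,0]],[[0,0,0],[0,0,0]],[[0,0,0],[0,0,0]]]'
python3 - <<'E'
from h import *
c=cam('wrist'); cv2.imwrite('pics/w3.png',c['image']); P=cloud(c); X,Y,Z=np.moveaxis(P,-1,0)
o=c['obs']; print(o['eef_pos'],R.from_quat(o['tool_rot']).as_matrix().round(3).tolist(),o['grip_width'])
Rt=R.from_quat(o['tool_rot']).as_matrix(); Q=(P-o['eef_pos'])@Rt
t=cam('top'); Pt=cloud(t)
for n,p in [('w',P),('t',Pt)]:
    X,Y,Z=np.moveaxis(p,-1,0); m=(X>.4)&(X<.64)&(Y>-.24)&(Y<.0)&(Z>.047)&(Z<.06); q=p[m]; print(n,len(q),np.percentile(q,[1,99],axis=0).round(4).tolist(),cv2.minAreaRect((q[:,:2]*1000).astype(np.float32)))
    m=(np.hypot(X-.509,Y+.116)<.09)&(Z>.085)&(Z<.135); q=p[m]; print('block',len(q),np.percentile(q,[1,50,99],axis=0).round(4).tolist())
E
```

```text
clock: 11.05
eef_pos: [0.5069, -0.1154, 0.0739]
tool_rot: [0.721, 0.693, -0.001, -0.0]
ft_force: [-0.5, -0.8, -0.9]
grip_width: 0.0372
grasp_force: 61.6
[ 0.50686862 -0.11542238  0.07392859] [[0.039, 0.999, -0.001], [0.999, -0.039, -0.0], [-0.0, -0.001, -1.0]] 0.037242768100172366
w 24925 [[0.4684, -0.1783, 0.0482], [0.6392, -0.0406, 0.0552]] ((554.162109375, -119.07188415527344), (155.38015747070312, 177.24533081054688), 87.53153991699219)
block 964 [[0.476, -0.1117, 0.1048], [0.51, -0.1069, 0.1269], [0.5397, -0.0539, 0.1349]]
t 2369 [[0.4636, -0.196, 0.0472], [0.6388, -0.0454, 0.056]] ((553.1886596679688, -116.57233428955078), (156.0813446044922, 179.58563232421875), 87.49467468261719)
block 58 [[0.4761, -0.1724, 0.108], [0.4999, -0.1712, 0.1214], [0.5343, -0.1205, 0.135]]
```

View pics/w3.png

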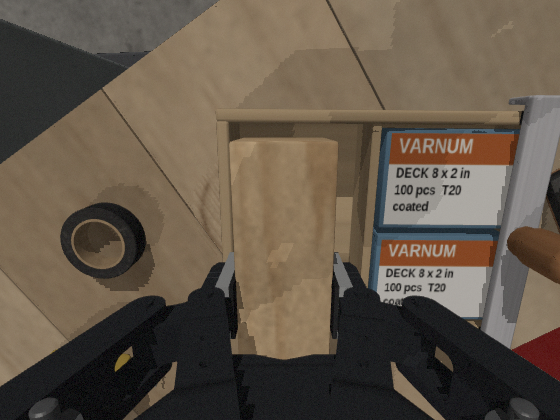

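The wrist view shows the block held above the near compartment and parallel to it. It looks closer to the near wall (col 228) than to the divider (col 368), so I'll take an x profile of the compartment from the depth.

```bash
python3 - <<'E'
from h import *
for n in ['wrist','top']:
    c=cam(n); P=cloud(c); X,Y,Z=np.moveaxis(P,-1,0)
    for y0 in ([-.05] if n=='wrist' else [-.055,-.185]):
        m=(np.abs(Y-y0)<.006)&(X>.43)&(X<.6)&(Z<.08)
        x=X[m];z=Z[m]; b=np.floor(x/.004).astype(int)
        print(n,y0,[(round(k*.004+.002,3),round(float(np.max(z[b==k])*1000))) for k in np.unique(b)])
    m=(np.abs(X-.54)<.01)&(Z>.05)&(Z<.057)&(Y>-.24)&(Y<0); print('y walls',[round(v,4) for v in np.percentile(Y[m],[1,99])], 'inner',np.histogram(Y[m],np.arange(-.21,-.02,.005)))
E
```

```text
wrist -0.05 [(np.float64(0.43), 2), (np.float64(0.434), 2), (np.float64(0.438), 2), (np.float64(0.442), 2), (np.float64(0.446), 2), (np.float64(0.45), 2), (np.float64(0.454), 2), (np.float64(0.458), 2), (np.float64(0.47), 55), (np.float64(0.474), 56), (np.float64(0.478), 55), (np.float64(0.482), 55), (np.float64(0.486), 56), (np.float64(0.49), 55), (np.float64(0.494), 56), (np.float64(0.498), 55), (np.float64(0.502), 56), (np.float64(0.506), 56), (np.float64(0.51), 56), (np.float64(0.514), 56), (np.float64(0.518), 55), (np.float64(0.522), 56), (np.float64(0.526), 56), (np.float64(0.53), 56), (np.float64(0.534), 56), (np.float64(0.538), 55), (np.float64(0.542), 55), (np.float64(0.546), 56), (np.float64(0.55), 56), (np.float64(0.554), 56), (np.float64(0.558), 55), (np.float64(0.562), 56), (np.float64(0.566), 56), (np.float64(0.57), 56), (np.float64(0.574), 56), (np.float64(0.578), 56), (np.float64(0.582), 55), (np.float64(0.586), 56), (np.float64(0.59), 55), (np.float64(0.594), 56), (np.float64(0.598), 56)]
y walls [np.float64(-0.0493), np.float64(-0.0412)] inner (array([  0,   0,   1,
[... 1649 characters left out ...]
, 54), (np.float64(0.582), 56), (np.float64(0.586), 56), (np.float64(0.59), 53), (np.float64(0.594), 54), (np.float64(0.598), 53)]
y walls [np.float64(-0.1935), np.float64(-0.1867)] inner (array([ 0,  0,  0, 17, 18,  0,  0,  0,  0,  0,  0,  0,  0,  0,  0,  0,  0,
        0,  0,  0,  0,  0,  0,  0,  0,  0,  0,  0,  0,  0,  0,  0,  0,  0,
        0,  0,  0]), array([-0.21 , -0.205, -0.2  , -0.195, -0.19 , -0.185, -0.18 , -0.175,
       -0.17 , -0.165, -0.16 , -0.155, -0.15 , -0.145, -0.14 , -0.135,
       -0.13 , -0.125, -0.12 , -0.115, -0.11 , -0.105, -0.1  , -0.095,
       -0.09 , -0.085, -0.08 , -0.075, -0.07 , -0.065, -0.06 , -0.055,
       -0.05 , -0.045, -0.04 , -0.035, -0.03 , -0.025]))
```

The near wall's outer face is at x≈0.464, so the compartment centre is about (0.516, −0.116). Shifting 9 mm along tool y, then lowering until the block sits on the floor.

```bash
python3 -m creep '[[[-0.5,9,0],[0,0,0]],[[0,0,25],[0,0,0]],[[0,0,25],[0,0,0]],[[0,0,20],[0,0,0]],[[0,0,12],[0,0,0]],[[0,0,8],[0,0,0]],[[0,0,0],[0,0,0]],[[0,0,0],[0,0,0]]]'
python3 -m creep '[[[0,0,3],[0,0,0]],[[0,0,2],[0,0,0]],[[0,0,0],[0,0,0]],[[0,0,0],[0,0,0]]]'
```

```text
clock: 12.25
eef_pos: [0.5171, -0.1164, -0.0149]
tool_rot: [0.721, 0.693, 0.0, 0.001]
ft_force: [-0.4, 0.4, -0.2]
grip_width: 0.0372
grasp_force: 61.6
clock: 12.75
eef_pos: [0.5164, -0.1162, -0.0205]
tool_rot: [0.721, 0.693, 0.0, 0.0]
ft_force: [0.4, -0.1, -1.0]
grip_width: 0.0377
grasp_force: 61.6
```

```bash
python3 -m creep '[[[0,0,1],[0,0,0]],[[0,0,0],[0,0,0]]]'
python3 -m creep '[[[0,0,0],[0,0,0]],[[0,0,0],[0,0,0]],[[0,0,0],[0,0,0]],[[0,0,0],[0,0,0]]]' 48
python3 -m creep '[[[0,0,-15],[0,0,0]],[[0,0,-25],[0,0,0]],[[0,0,-40],[0,0,0]],[[0,0,-50],[0,0,0]],[[0,0,-50],[0,0,0]],[[0,0,0],[0,0,0]],[[0,0,0],[0,0,0]]]'
python3 - <<'E'
from h import *
c=cam('wrist'); cv2.imwrite('pics/w4.png',c['image']); P=cloud(c); X,Y,Z=np.moveaxis(P,-1,0)
m=(np.hypot(X-.516,Y+.116)<.075)&(Z>.035)&(Z<.05)&(np.abs(X-.516)<.03); q=P[m]; print(len(q),np.percentile(q[:,2],[5,50,95]),cv2.minAreaRect((q[:,:2]*1000).astype(np.float32)))
for n in ['top','wrist']:
    c=cam(n); P=cloud(c); X,Y,Z=np.moveaxis(P,-1,0)
    print(n,[(d['score'],d['position'],at(c,d['position'],.107).round(4)) for d in vision.place_of(c,'sweep_knob')])
    m=(np.hypot(X-.655,Y+.12)<.03)&(Z>.1)&(Z<.115); q=P[m]; print(len(q),q.mean(0),q.min(0),q.max(0))
    m=(X>.6)&(X<.7)&(Y>-.24)&(Y<0)&(Z>.06)&(Z<.072); q=P[m]; print('bar',cv2.minAreaRect((q[:,:2]*1000).astype(np.float32)))
E
```

```text
clock: 13.0
eef_pos: [0.5163, -0.1162, -0.0217]
tool_rot: [0.721, 0.693, -0.0, -0.0]
ft_force: [0.2, 0.4, -1.2]
grip_width: 0.037
grasp_force: 61.6
clock: 13.5
eef_pos: [0.5164, -0.1162, -0.0215]
tool_rot: [0.721, 0.693, 0.0, 0.0]
ft_force: [0.3, -0.1, 0.7]
grip_width: 0.0478
grasp_force: 0.0
clock: 14.38
eef_pos: [0.5162, -0.1162, 0.159]
tool_rot: [0.721, 0.693, 0.0, 0.0]
ft_force: [-0.1, 0.2, -0.1]
grip_width: 0.0484
grasp_force: 0.0
5278 [0.04474383 0.04623314 0.04748252] ((516.254150390625, -118.42797088623047), (140.89535522460938, 44.12506103515625), 87.53265380859375)
top [(0.68, [188.9, 161.5], array([ 0.6527, -0.126 ,  0.107 ]))]
102 [ 0.65339038 -0.12162756  0.10504991] [ 0.64262698 -0.13181704  0.10022721] [ 0.66535612 -0.11108873  0.10952711]
bar ((654.0616455078125, -121.20499420166016), (171.32534790039062, 20.69863510131836), 87.28205871582031)
wrist [(0.67, [474.7, 220.1], array([ 0.6595, -0.1242,  0.107 ]))]
771 [ 0.65407537 -0.12308809  0.10579158] [ 0.64432313 -0.13566757  0.10000911] [ 0.6677812  -0.11289958  0.10897641]
bar ((656.2297973632812, -124.4454116821289), (170.40533447265625, 21.03189468383789), 87.32879638671875)
```

View pics/w4.png

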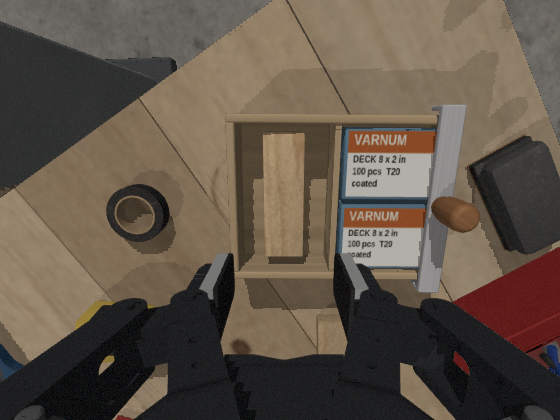

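The block lies flat in the near compartment at (284,195), its top at z = 46 mm, below the 54 mm rim. The knob is at about (0.655, −0.1225). Going there with a quarter turn so the fingers close along tray y, clear of the black case behind the knob.

```bash
python3 -m creep '[[[0,46.3,0],[0,0,0]],[[0,46.3,0],[0,0,0]],[[-1,46.3,0],[0,0,0]],[[0,0,0],[0,0,-0.1745]],[[0,0,0],[0,0,-0.1745]],[[0,0,0],[0,0,-0.1745]],[[0,0,0],[0,0,-0.1745]],[[0,0,0],[0,0,-0.1745]],[[0,0,0],[0,0,-0.1745]],[[0,0,0],[0,0,-0.1745]],[[0,0,0],[0,0,-0.1745]],[[0,0,0],[0,0,-0.1745]]]' 65
python3 -m creep '[[[0,0,20],[0,0,0]],[[0,0,20],[0,0,0]],[[0,0,0],[0,0,0]],[[0,0,0],[0,0,0]]]'
python3 - <<'E'
from h import *
c=cam('wrist'); cv2.imwrite('pics/w5.png',c['image']); P=cloud(c); X,Y,Z=np.moveaxis(P,-1,0); o=c['obs']; print(o['eef_pos'],R.from_quat(o['tool_rot']).as_matrix().round(3).tolist(),o['joint_pos'].round(2))
Rt=R.from_quat(o['tool_rot']).as_matrix()
m=(np.hypot(X-.655,Y+.12)<.03)&(Z>.1)&(Z<.115); q=P[m]; q=(q.min(0)+q.max(0))/2; print(m.sum(),q,'tool',(q-o['eef_pos'])@Rt)
E
```

```text
clock: 16.12
eef_pos: [0.6546, -0.1225, 0.157]
tool_rot: [0.017, 1.0, 0.0, -0.001]
ft_force: [0.7, -0.6, -0.7]
grip_width: 0.0649
grasp_force: 0.0
clock: 16.62
eef_pos: [0.6552, -0.1227, 0.1185]
tool_rot: [0.02, 1.0, -0.0, -0.0]
ft_force: [0.4, 0.3, 0.1]
grip_width: 0.0651
grasp_force: 0.0
[ 0.65522324 -0.12266365  0.11852954] [[-0.999, 0.039, -0.0], [0.039, 0.999, 0.0], [0.0, -0.0, -1.0]] [-0.19  0.61  0.38  1.33 -0.   -0.15]
992 [ 0.65583809 -0.12477685  0.10439604] tool [-0.00069975 -0.00208733  0.01413339]
```

View pics/w5.png

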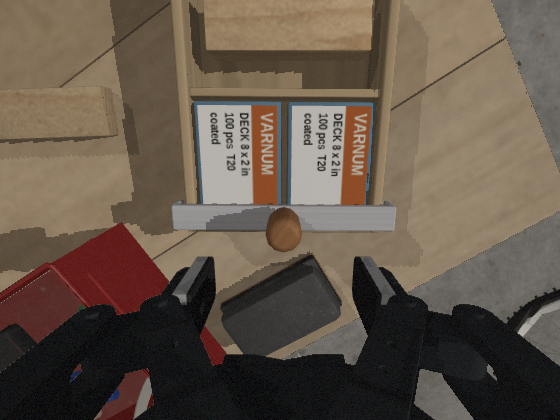

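The knob at (284,229) sits midway between the fingers, with clear space on either side. Lowering so the real tips end about 8 mm above the bar, then gripping.

```bash
python3 -m creep '[[[-0.5,-1,30],[0,0,0]],[[0,0,30],[0,0,0]],[[0,0,15],[0,0,0]],[[0,0,7],[0,0,0]],[[0,0,0],[0,0,0]]]' 65
python3 -m creep '[[[0,0,0],[0,0,0]],[[0,0,0],[0,0,0]],[[0,0,0],[0,0,0]],[[0,0,0],[0,0,0]],[[0,0,0],[0,0,0]],[[0,0,0],[0,0,0]]]' 10
```

```text
clock: 17.3
eef_pos: [0.656, -0.1237, 0.0369]
tool_rot: [0.02, 1.0, -0.0, 0.0]
ft_force: [-0.8, -0.0, -0.3]
grip_width: 0.0654
grasp_force: 0.0
clock: 18.05
eef_pos: [0.6565, -0.1228, 0.0377]
tool_rot: [0.019, 1.0, 0.001, 0.001]
ft_force: [0.2, 3.3, 5.6]
grip_width: 0.0224
grasp_force: 59.3
```

```bash
python3 -m creep '[[[8,0,0],[0,0,0]],[[16,0.1,0],[0,0,0]],[[16,0.1,0],[0,0,0]],[[16,0.1,0],[0,0,0]],[[16,0.1,0],[0,0,0]],[[16,0.1,0],[0,0,0]],[[16,0.1,0],[0,0,0]],[[16,0.1,0],[0,0,0]],[[16,0.1,0],[0,0,0]],[[16,0.1,0],[0,0,0]],[[16,0.1,0],[0,0,0]],[[0,0,0],[0,0,0]]]'
python3 -m creep '[[[8,0,0],[0,0,0]],[[8,0,0],[0,0,0]],[[3,0,0],[0,0,0]],[[0,0,0],[0,0,0]]]'
```

```text
clock: 19.55
eef_pos: [0.4871, -0.1149, 0.0377]
tool_rot: [0.019, 1.0, 0.001, 0.001]
ft_force: [-1.6, 6.5, 8.3]
grip_width: 0.0223
grasp_force: 59.6
clock: 20.05
eef_pos: [0.4738, -0.1142, 0.0377]
tool_rot: [0.019, 1.0, 0.001, 0.005]
ft_force: [10.4, 6.2, -0.4]
grip_width: 0.0222
grasp_force: 60.3
```

The force jumped after 183 mm of travel. The knob is at x≈0.473 and the stop is expected at about 0.472. A 2 mm nudge should confirm it's the stop.

```bash
python3 -m creep '[[[2,0,0],[0,0,0]],[[0,0,0],[0,0,0]]]'
python3 -m creep '[[[-4,0,0],[0,0,0]],[[0,0,0],[0,0,0]]]'
```

```text
clock: 20.3
eef_pos: [0.474, -0.1142, 0.0378]
tool_rot: [0.019, 1.0, 0.001, 0.007]
ft_force: [14.5, 6.5, -5.7]
grip_width: 0.0225
grasp_force: 59.8
clock: 20.55
eef_pos: [0.4736, -0.1142, 0.0377]
tool_rot: [0.019, 1.0, 0.001, 0.003]
ft_force: [5.5, 7.1, 5.2]
grip_width: 0.022
grasp_force: 61.1
```

It holds firm at the stop. Releasing, rising and checking.

```bash
python3 -m creep '[[[0,0,0],[0,0,0]],[[0,0,0],[0,0,0]],[[0,0,0],[0,0,0]],[[0,0,0],[0,0,0]],[[0,0,0],[0,0,0]]]' 65
python3 -m creep '[[[0,0,-20],[0,0,0]],[[0,0,-40],[0,0,0]],[[0,0,-50],[0,0,0]],[[0,0,-50],[0,0,0]],[[-40,0,0],[0,0,0]],[[0,0,0],[0,0,0]],[[0,0,0],[0,0,0]]]'
python3 - <<'E'
from h import *
for n in ['top','wrist']:
    c=cam(n); P=cloud(c); X,Y,Z=np.moveaxis(P,-1,0)
    m=(X>.44)&(X<.65)&(Y>-.24)&(Y<0)&(Z>.06)&(Z<.072); q=P[m]
    if len(q): print(n,'bar',cv2.minAreaRect((q[:,:2]*1000).astype(np.float32)))
    m=(X>.54)&(X<.7)&(np.abs(Y+.12)<.07)&(Z<.15); print('far zmax',Z[m].max() if m.any() else None)
    if n=='wrist': cv2.imwrite('pics/w6.png',c['image'])
    m=(np.hypot(X-.568,Y+.343)<.1)&(Z>.014)&(Z<.025); q=P[m]
    if len(q): print('thin',cv2.minAreaRect((q[:,:2]*1000).astype(np.float32)))
E
```

```text
clock: 21.18
eef_pos: [0.4706, -0.1155, 0.0363]
tool_rot: [0.02, 1.0, -0.0, -0.0]
ft_force: [0.6, -0.2, 0.0]
grip_width: 0.0651
grasp_force: 0.0
clock: 22.05
eef_pos: [0.5097, -0.1168, 0.1956]
tool_rot: [0.02, 1.0, 0.0, -0.001]
ft_force: [-0.5, 0.6, -0.2]
grip_width: 0.065
grasp_force: 0.0
top bar ((471.6048583984375, -113.36392974853516), (169.38597106933594, 19.95662498474121), 87.33712005615234)
far zmax 0.0575509812713505
thin ((567.8744506835938, -343.17999267578125), (148.43017578125, 40.21891784667969), 89.92658996582031)
wrist bar ((473.63970947265625, -116.19568634033203), (171.31739807128906, 20.13870620727539), 87.3131332397461)
far zmax 0.05583066004887971
thin ((569.4113159179688, -346.5245056152344), (150.91488647460938, 40.588890075683594), 89.82218933105469)
```

View pics/w6.png

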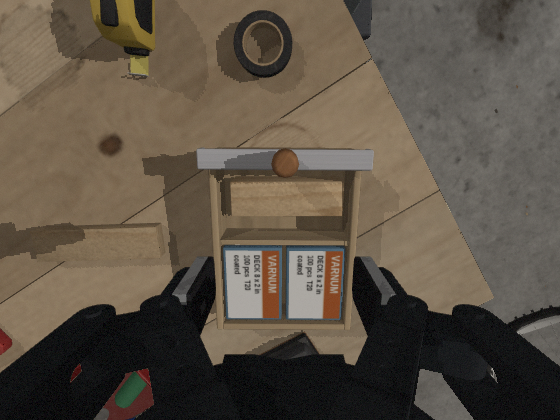

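The bar is over the near wall at (285,160), at its stop. The block lies flat in its compartment at (285,197), the screw boxes are in place and the thin offcut hasn't moved.

```bash
python3 -c "
from workcell import workorder
print(workorder.job_done())"
```

```text
the job is handed in; nothing more can be done
None
```

The job is handed in at about 22 s: the short thick offcut lies flat in the empty compartment below the rim, the sweep bar ran unobstructed from the screw-box end to its near stop, and the thin offcut was not moved.

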